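# Clip down the lid of a sample box corner to corner

### The arm

A 7-joint arm with a two-finger parallel gripper is mounted at the origin on a cart in front of the work surface, level with it; the furniture and walls round the work are solid. World frame = base frame: x ahead of the robot, y to its left, z up, the work surface at z = 0. Lengths are in m, angles in rad, forces in N, time in s.
With the tool pointing down it reaches from about 0.35 to 0.9 m from the base axis. Payload 8.1 kg.
Tool frame: the origin (TCP) lies at the very end of the fingers, on their centre line; the grasp point (between the pads) lies 19 mm behind it (arm.tcp_to_grasp is the z of the grasp point in the tool frame, in m); z points along the fingers, y is the line along which they close (so a half turn about z gives the same grasp; the last joint's range is limited). The gripper opens to 92 mm and grips with 3 to 60 N. Pads are 19 mm wide; open, the fingers measure 130 mm over their backs; the gripper's body (75 mm by 190 mm) begins 47 mm behind the grasp point.
Start: joints at [1.11, 0.434, 0.025, 1.573, -0.012, 1.134, -0.075], TCP at [0.219, -0.585, 0.227] pointing down, gripper open.
Joint ranges: [-2.62, 2.62], [-0.44, 2.09], [-1.27, 1.32], [0.08, 2.57], [-1.32, 4.46], [0.12, 2], [-2.74, 2.74]. Speed limits (rad/s): [2.22, 2.22, 3.01, 3.01, 3.14, 3.14, 3.14].

### API

Orientations are given as a rotation vector (axis times angle).
In Python, from cell import readout, vision, sign_off, arm gives the robot as it stands. The module is installed in compiled form; this text tells all that it offers.
- The arm moves only by the shell command python3 -m creep 'ROWS' [FORCE]. ROWS is JSON, a list of rows, each a list of 5 numbers: the shift along the tool's x, y, z in units of 4 cm (1.0 is 4 cm), then the turn about the tool's z in units of 4 degrees (1.0 is 4 degrees), then the opening, from 0 (shut) to 1 (fully open). A call has 1 to 12 rows; each row shifts and turns the commanded pose from where the row before left it, along the tool's axes as they then stand; what a row does not reach is not made up. A row lasts 1/8 s, in which the tool goes at most 62.5 mm and 10.7 degrees, less where a joint would pass 70% of its speed; a pose out of reach is approached as far as the arm can. A call with a number of a shift or a turn outside -1 to 1 is refused whole. A call with a gripper value outside its range is refused whole. The fingers move at their own pace and stop on an object; FORCE is the grip in N (left out, the last holds). Time passes only in rows, so rows that do not move let the fingers close. It gives the time, the measured TCP pose, the force, the opening and the grip force at its end, in the units of the state.
- readout.observe(): the state, without advancing time (a new reading comes with each control period).
- vision.get_image(name): name is "scene" or "top" or "wrist"; returns a dict with "pixels" (400x640x3 uint8, blue, green, red), "z_map" (400x640 float32, m along the optical axis (not along the pixel's ray), 0 where there is no reading), "camera_matrix" (3x3 intrinsics, pixels), "position" and "rotation" of the camera in the world. Camera axes: x right, y up, looking along -z (the intrinsics and any distortion apply to the point x, -y, -z); pixel columns grow to the right and rows downward; lengths in m; the calibration is good to about 2 mm. The wrist camera is an equidistant fisheye: a pixel r from the principal point sees the ray r / f radians off the axis. A picture is of the moment at which its call begins.
- sign_off(): hands the job in; it is judged then, once.
The state is a dict: "clock": time; "joints": joint angles; "dq": joint speeds; "joint_efforts": joint torques, N m; "position": TCP position; "ee_rot": TCP orientation; "force": force on the tool from outside, world axes, zero at the start; "ft_torque": the same for the moment, N m; "width": opening from 0.0 (shut) to 1.0 (fully open); "gripper_force": force on a finger pad.
Only numpy, scipy, OpenCV 4.12 (cv2) and the standard library are available. Lean on these libraries where they do the work, as an engineer would, in place of code of your own. Each camera call takes 0.05 s, during which the arm holds its last target. There are 200 camera calls.

### The job

The lid lies on the large sample box, but its four corner clips still stand up. Snap all four clips fully down over the rim so that the lid seats evenly: first one clip, next the one at the diagonally opposite corner, and only then the other two.

Things in the scene. Friction and masses are not known exactly. Their poses are not given: they have to be found in the camera images.
- clip_1_pad (a point): Clip 1 of the large box: grey flap 44 long, 32 wide, 4 mm thick, hinged 58 mm above the bench outside a long wall near a corner. Point: mid-width on its upper face, 24 mm from the hinge, moves with it; x hinge to free end (inward over lid), z out of upper face. Up: leans inward, z tilted 0.65 rad, point 76 mm above bench. Snapped down: level, point at 62 mm. Neighbours are clips 2 and 4, clip 3 is opposite.
- clip_2_pad (a point): Clip 2, the same point and axes on a flap like clip 1, on the same long side as clip 1. Its neighbours are clips 1 and 3, clip 4 is at the opposite corner. The box is 180 x 128 mm with grey walls and a white lid whose top is 55 mm above the bench; it stands fast, turned any way. (A smaller box nearby has its clips shut already.)
- clip_3_pad (a point): Clip 3, the same point and axes on a flap like clip 1, at the corner opposite clip 1; neighbours are clips 2 and 4. All clips are sprung over centre: pushed down from above near this point with about 2 to 6 N, a flap snaps shut by itself below 0.25 rad and stays; let go before that it springs up again.
- clip_4_pad (a point): Clip 4, the same point and axes on a flap like clip 1, on the same long side as clip 3, at the corner opposite clip 2; neighbours are clips 1 and 3. Hinges lie 69 mm to either side of the lid's middle line, clip centres 66 mm from its middle towards either end; a raised flap's free end is 88 mm above the bench.

How it is judged:
On the way:
1. two clips at opposite corners are down while the other two still stand up (((angle between each of clip_1_pad, clip_3_pad's own z axis and vertical below 0.12 rad and angle between each of clip_2_pad, clip_4_pad's own z axis and vertical above 0.3 rad) or (angle between each of clip_2_pad, clip_4_pad's own z axis and vertical below 0.12 rad and angle between each of clip_1_pad, clip_3_pad's own z axis and vertical above 0.3 rad))), for 0.2 s.
At the end, for the whole second after the job is handed in: All four clips of the large box lie down over the rim, each within 0.12 rad (7 degrees) of level (angle between each of clip_1_pad, clip_2_pad, clip_3_pad, clip_4_pad's own z axis and vertical below 0.12 rad); the robot touches nothing.
It also fails if it takes over 40 s, if anything falls off the work surface, if the arm or the gripper's body presses on something with over 40 N, if the wrist force passes 120 N, or if a joint passes its speed limit or range.

## Working session

There is one attempt and no reset: what is moved stays moved. The work goes in short steps, Python scripts to look and compute and a shell command to move; the robot and the scene stay as the last step left them, time stands still between calls to the robot, and variables do not carry over. Pictures are saved under pics/ and viewed, at most 10 in all, crops included, and the job is handed in when it is done.

```bash
mkdir -p pics; python3 - <<'E'
from cell import readout, vision, arm
import cv2,numpy as np
s=readout.observe();print({k:np.round(v,3) for k,v in s.items()})
for n in("scene","top"):
    d=vision.get_image(n);cv2.imwrite(f"pics/{n}0.png",d["pixels"]);np.savez(f"{n}0.npz",**d)
    print(n,d["position"],d["rotation"],d["camera_matrix"])
E
```

```text
{'clock': np.float64(0.0), 'joints': array([ 1.11 ,  0.435,  0.025,  1.574, -0.012,  1.134, -0.075]), 'dq': array([-0.   , -0.001,  0.001, -0.001, -0.001,  0.002,  0.001]), 'joint_efforts': array([-0.0000e+00, -6.6785e+01,  9.8500e-01, -3.1446e+01, -6.0000e-02,
        4.3000e-02,  0.0000e+00]), 'position': array([ 0.219, -0.585,  0.226]), 'ee_rot': array([-3.09e+00, -5.59e-01,  1.00e-03]), 'force': array([ 0.022, -0.846, -0.071]), 'ft_torque': array([0.011, 0.066, 0.006]), 'gripper_force': np.float64(0.0), 'width': np.float64(1.0)}
scene [ 0.24197717 -0.30873244  0.68066263] [ 0.79705405 -0.21752371 -0.5360491 ] [[486.25608492   0.         321.14006651]
 [  0.         486.25608492 201.81928593]
 [  0.           0.           1.        ]]
top [0.44518415 0.2211765  0.92761623] [ 0.0669385  -0.12743862 -1.54157737] [[381.31730546   0.         316.76941919]
 [  0.         381.31730546 203.99147908]
 [  0.           0.           1.        ]]
```

View pics/top0.png

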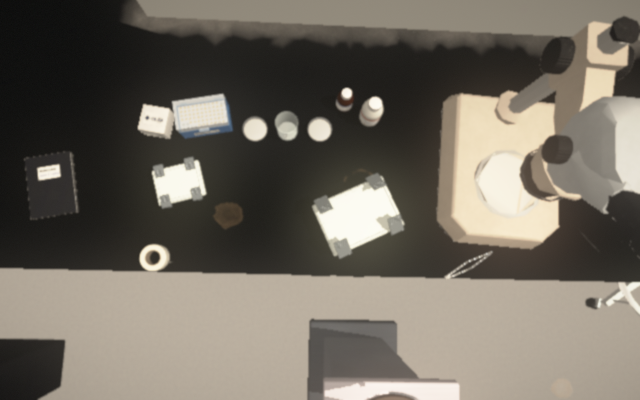

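View pics/scene0.png

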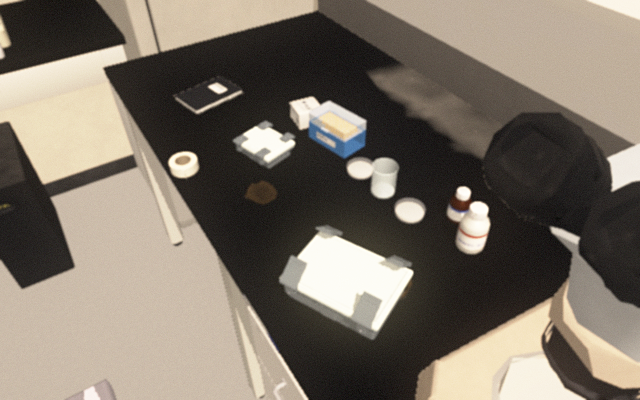

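The top view shows the large box at about (358,216), with its four grey clips at (322,205), (375,182), (395,226) and (341,247). A microscope-like instrument around (530,150) stands between the arm and the box. Next I measure the box pose and the obstacle heights.

```bash
cat > h.py <<'E'
import numpy as np,cv2
from scipy.spatial.transform import Rotation as R
def load(n): return dict(np.load(n))
def rays(d,uv):
    K=d["camera_matrix"];uv=np.atleast_2d(uv).astype(float)
    c=np.c_[(uv[:,0]-K[0,2])/K[0,0],-(uv[:,1]-K[1,2])/K[1,1],-np.ones(len(uv))]
    return c@R.from_rotvec(d["rotation"]).as_matrix().T
def plane(d,uv,z):
    r=rays(d,uv);return d["position"]+r*((z-d["position"][2])/r[:,2])[:,None]
def cloud(d):
    v,u=np.mgrid[:400,:640];r=rays(d,np.c_[u.ravel(),v.ravel()])
    return (d["position"]+r*d["z_map"].reshape(-1,1)).reshape(400,640,3)
E
python3 - <<'E'
from h import *
for n,box in(("top0.npz",(290,150,430,270)),("scene0.npz",(260,210,430,350))):
    d=load(n);P=cloud(d);g=cv2.cvtColor(d["pixels"],cv2.COLOR_BGR2GRAY)
    m=np.zeros((400,640),np.uint8);x0,y0,x1,y1=box
    m[y0:y1,x0:x1]=(g[y0:y1,x0:x1]>60)*255
    m=cv2.morphologyEx(m,cv2.MORPH_OPEN,np.ones((3,3)))
    cs=max(cv2.findContours(m,cv2.RETR_EXTERNAL,cv2.CHAIN_APPROX_NONE)[0],key=cv2.contourArea)[:,0]
    w=plane(d,cs,0.06)[:,:2]
    r=cv2.minAreaRect((w*1000).astype(np.float32));print(n,"outline rect @0.06",r)
    lid=np.zeros_like(m);lid[y0:y1,x0:x1]=(g[y0:y1,x0:x1]>190)*255
    c2=max(cv2.findContours(lid,cv2.RETR_EXTERNAL,cv2.CHAIN_APPROX_NONE)[0],key=cv2.contourArea)[:,0]
    print(" lid rect",cv2.minAreaRect((plane(d,c2,0.055)[:,:2]*1000).astype(np.float32)), "lid z",np.median(P[lid>0][:,2]))
    Q=P[y0:y1,x0:x1].reshape(-1,3);Q=Q[(d["z_map"][y0:y1,x0:x1].ravel()>0)]
    H=Q[(Q[:,2]>.07)&(Q[:,2]<.095)]
    hm=((P[...,2]>.068)&(P[...,2]<.1)&(d["z_map"]>0)).astype(np.uint8);hh=np.zeros_like(hm);hh[y0:y1,x0:x1]=hm[y0:y1,x0:x1]
    k,L,st,ce=cv2.connectedComponentsWithStats(hh)
    for i in range(1,k):
        if st[i,4]>8: print(" high",st[i,4],ce[i].round(1),P[L==i].mean(0).round(4),P[L==i].max(0).round(3))
d=load("top0.npz");P=cloud(d);ok=d["z_map"]>0
print("max height per 5cm cell; rows x .1-.8, cols y .45..-.75")
for x in np.arange(.0,.85,.05):
    print(f"{x:.2f}",*[ (f"{100*Z.max():4.0f}" if len(Z:=P[ok&(abs(P[...,0]-x)<.025)&(abs(P[...,1]-y)<.025)][:,2]) else "   .") for y in np.arange(.45,-.76,-.05)])
crop=cv2.resize(d["pixels"][160:270,290:430],None,fx=5,fy=5,interpolation=cv2.INTER_CUBIC);cv2.imwrite("pics/crop0.png",crop)
E
```

```text
top0.npz outline rect @0.06 ((525.8939208984375, 64.22052001953125), (232.5747528076172, 274.4972839355469), 1.2917147874832153)
 lid rect ((531.8595581054688, 92.35569763183594), (126.58609771728516, 177.78562927246094), 25.471389770507812) lid z 0.05486581799759627
 high 152 [376.6 182.6] [0.6046 0.0547 0.0792] [0.622 0.073 0.09 ]
 high 163 [323.9 205.6] [0.5485 0.1734 0.079 ] [0.567 0.191 0.09 ]
 high 169 [394.5 221.1] [0.518  0.0135 0.0786] [0.536 0.032 0.089]
 high 172 [341.5 244.9] [0.4616 0.1324 0.0788] [0.479 0.15  0.089]
scene0.npz outline rect @0.06 ((526.972900390625, 86.91697692871094), (165.6588592529297, 199.44375610351562), 25.775714874267578)
 lid rect ((531.1697998046875, 89.2826156616211), (131.64691162109375, 180.33297729492188), 25.384319305419922) lid z 0.05490783495942997
 high 123 [327.3 230. ] [0.5469 0.1696 0.081 ] [0.567 0.188 0.089]
 high 387 [295.5 267.6] [0.4618 0.1305 0.0783] [0.48  0.152 0.089]
 high 145 [397.5 261.5] [0.6033 0.0513 0.081 ] [0.624 0.072 0.089]
 high 475 [368.9 304.6] [0.518  0.0116 0.0781] [0.536 0.031 0.089]
max height per 5cm cell; ro
[... 1538 characters left out ...]
   10    9    0    0    0    0   -0    .    .    .
0.60    5    0    0    0    0    0    6    7    9    6    0    9   43   46   10   10    9   -0    0    0    .    .    .    .    .
0.65    4    0    0    0    0    0    0    0    7    1    0    9   39   46   45   10    .    .    .    .    .    .    .    .    .
0.70    6    0    2    7    7    2    1    0    0    0    0    9    9   42   36   10    9    .    .    .    .    .    .    .    .
0.75    8    7    2    7    7    2    2    7   10    0    0    9   10   38   42   38    9    .    .    .    .    .    .    .    .
0.80    7    7    0    0    0    2    7   10   10    0    0    7    9   38   42   38    9    .    .    .    .    .    .    .    .
```

View pics/crop0.png

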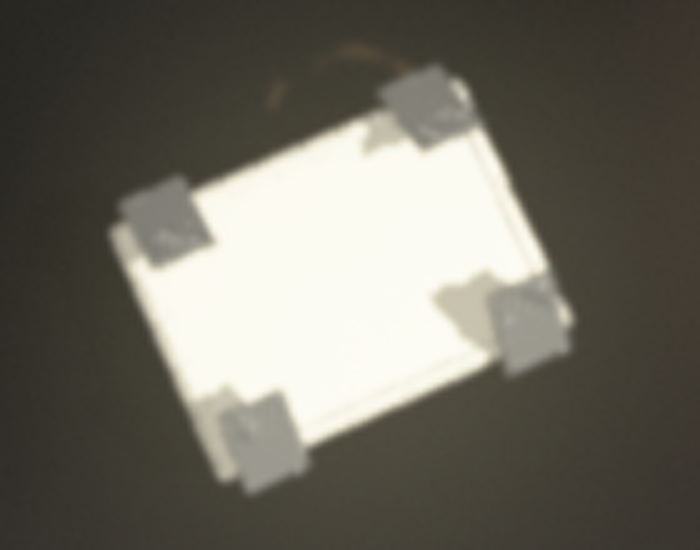

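The crop shows the box outline clearly. The pale lid is turned about 25° and all four clips are standing, at crop pixels (165,220), (430,105), (530,325) and (265,440). Next I check the microscope's extent along the passage route.

```bash
python3 - <<'E'
from h import *
for n in("top0.npz","scene0.npz"):
    d=load(n);P=cloud(d)[d["z_map"]>0].reshape(-1,3)
    print(n)
    r=np.hypot(P[:,0],P[:,1]);a=np.degrees(np.arctan2(P[:,1],P[:,0]))
    for z0 in(.04,.15,.25,.35,.45,.55,.7):
        row=[]
        for a0 in range(-80,1,8):
            m=(P[:,2]>z0)&(P[:,2]<z0+.15)&(a>=a0)&(a<a0+8)&(r>.15)&(r<1)
            row.append(f"{np.percentile(r[m],2):.2f}({m.sum()})" if m.sum()>5 else "-")
        print(z0,row)
E
python3 -m creep '[[0,-0.5,0,0,0],[0,-0.5,0,0,0]]'
python3 - <<'E'
from cell import readout
import numpy as np
s=readout.observe();print(np.round(s["joints"],3),np.round(s["position"],3),np.round(s["ee_rot"],3))
E
```

```text
top0.npz
0.04 ['-', '-', '-', '-', '-', '0.56(414)', '0.53(2419)', '0.51(6192)', '0.52(5986)', '0.50(38)', '0.49(2127)']
0.15 ['-', '-', '-', '-', '-', '-', '0.60(33)', '0.60(1994)', '0.79(35)', '-', '-']
0.25 ['-', '-', '-', '-', '-', '-', '0.60(17)', '0.59(6958)', '0.62(5089)', '0.84(2268)', '0.84(2029)']
0.35 ['-', '-', '-', '-', '-', '-', '-', '0.51(11840)', '0.62(3882)', '0.84(1213)', '0.84(948)']
0.45 ['-', '-', '-', '-', '-', '-', '-', '0.50(3952)', '-', '-', '-']
0.55 ['-', '-', '-', '-', '-', '-', '-', '-', '-', '-', '-']
0.7 ['-', '-', '-', '-', '-', '-', '-', '-', '-', '-', '-']
scene0.npz
0.04 ['-', '-', '-', '-', '-', '-', '-', '0.53(3464)', '0.52(5380)', '0.50(320)', '0.49(4165)']
0.15 ['-', '-', '-', '-', '-', '-', '0.60(2298)', '0.60(2347)', '-', '-', '-']
0.25 ['-', '-', '-', '-', '-', '-', '0.60(3519)', '0.59(4473)', '-', '0.84(4456)', '0.84(4967)']
0.35 ['-', '-', '-', '-', '-', '0.50(12)', '0.49(1965)', '0.49(2835)', '-', '0.83(4245)', '0.83(5422)']
0.45 ['-', '-', '-', '-', '-', '0.49(885)', '0.47(11955)', '0.46(4682)', '-', '0.83(214)', '0.83(94)']
0.55 ['-', '-', '-', '-', '-', '-', '-', '-', '-', '-', '-']
0.7 ['-', '-', '-', '-', '-', '-', '-', '-', '-', '-', '-']
clock: 0.35
position: [0.2045, -0.5472, 0.2261]
ee_rot: [-3.09, -0.559, 0.0]
force: [0.4, 0.6, 1.0]
width: 0.831
gripper_force: 0.0
[ 1.108  0.37   0.019  1.676 -0.008  1.097 -0.084] [ 0.205 -0.547  0.226] [-3.09  -0.559  0.   ]
```

```bash
python3 -m creep '[[0,-0.8,0.3,0,0],[0,-0.8,0.3,0,0],[0,-0.8,0.3,0,0],[0,-0.8,0.3,0,0],[0,-0.8,0.3,0,0],[0,-0.8,0.3,0,0],[0,-0.7,0,0,0],[0,0,0,0,0]]'
python3 - <<'E'
from cell import readout,vision
import numpy as np,cv2
s=readout.observe();print(np.round(s["joints"],3),np.hypot(*s["position"][:2]))
d=vision.get_image("top");cv2.imwrite("pics/top1.png",d["pixels"])
E
```

```text
clock: 1.35
position: [0.1269, -0.3399, 0.1544]
ee_rot: [-3.09, -0.559, 0.001]
force: [0.6, -0.3, 0.2]
width: 0.011
gripper_force: 0.0
[ 1.09   0.103 -0.026  2.251  0.004  0.789 -0.151] 0.36282440483475165
```

View pics/top1.png

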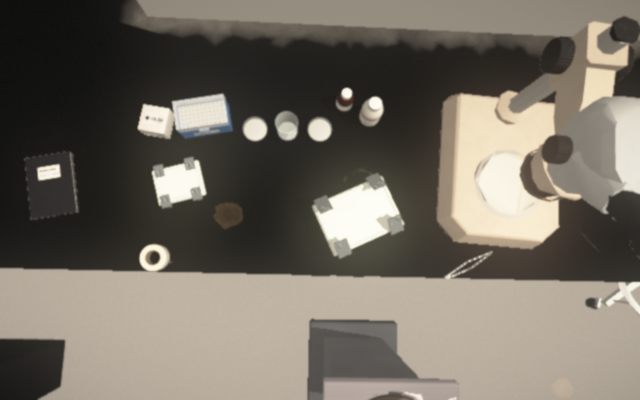

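The top view is unchanged: the arm is out of frame, and the clips still stand at (322,205), (375,182), (395,226) and (341,247). Now I sweep at small radius around the microscope.

```bash
python3 -m creep '[[0.6,-0.1,0,0,0],[0.6,-0.1,0,0,0],[0.6,-0.1,0,0,0],[0.6,-0.1,0,0,0],[0.6,-0.1,0,0,0],[0.55,-0.3,0,0,0],[0.55,-0.3,0,0,0],[0.55,-0.3,0,0,0]]'
python3 - <<'E'
from cell import readout,vision
import numpy as np,cv2
s=readout.observe();print(np.round(s["joints"],3),np.hypot(*s["position"][:2]))
d=vision.get_image("scene");cv2.imwrite("pics/scene1.png",d["pixels"])
E
```

```text
clock: 2.4
position: [0.2841, -0.2244, 0.1549]
ee_rot: [3.091, 0.559, 0.002]
force: [0.2, -0.7, -0.3]
width: 0.005
gripper_force: 0.0
[ 0.741  0.113 -0.238  2.24   0.037  0.791 -0.734] 0.3620111392990388
```

View pics/scene1.png

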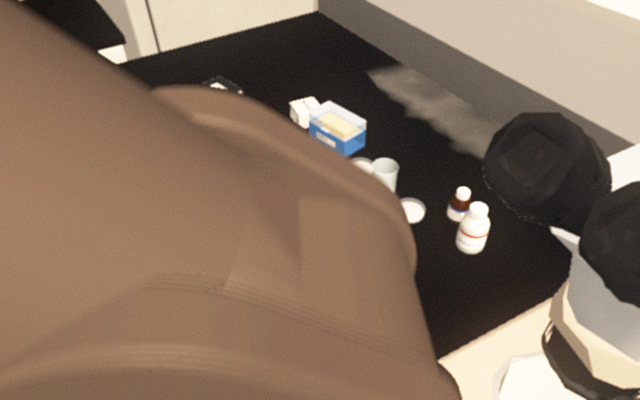

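The scene view shows the tan arm link filling the left up to about column 415–450. It stays clear of the microscope's black eyepiece at (545,165) and its stage at (530,380). I continue.

```bash
python3 -m creep '[[0.55,-0.3,0,0,0],[0.55,-0.3,0,0,0],[0.4,-0.47,0,0,0],[0.4,-0.47,0,0,0],[0.4,-0.47,0,0,0],[0.4,-0.47,0,0,0],[0.4,-0.47,0,0,0],[0.22,-0.6,0,0,0],[0.22,-0.6,0,0,0]]'
python3 - <<'E'
from cell import readout,vision
import numpy as np,cv2
s=readout.observe();print(np.round(s["joints"],3),np.hypot(*s["position"][:2]))
E
```

```text
clock: 3.58
position: [0.3582, -0.0184, 0.1549]
ee_rot: [-3.091, -0.558, -0.002]
force: [0.7, -0.5, -0.7]
width: 0.005
gripper_force: 0.0
[ 0.334  0.127 -0.465  2.232  0.079  0.796 -1.396] 0.35868474077779205
```

```bash
python3 -m creep '[[0.62,-0.44,0,0,0],[0.62,-0.44,0,0,0],[0.62,-0.44,0,0,0],[0.62,-0.44,0,0,0],[0.62,-0.44,0,0,0],[0.62,-0.44,0,0,0],[0,0,0,0,0],[0,0,0,0,0]]'
```

```text
clock: 4.58
position: [0.4594, 0.1313, 0.1544]
ee_rot: [3.091, 0.559, -0.001]
force: [0.0, -0.3, -0.4]
width: 0.002
gripper_force: 0.0
```

```bash
python3 -m creep '[[0,0,0.5,0,0],[0,0,0.5,0,0],[0,0,0.5,0,0],[0,0,0.2,0,0],[0,0,0.2,0,0],[0,0,0.2,0,0],[0,0,0.2,0,0],[0,0,0,0,0]]'
```

```text
clock: 5.58
position: [0.4594, 0.1317, 0.0625]
ee_rot: [3.091, 0.559, -0.0]
force: [-0.2, -0.1, 0.6]
width: -0.0
gripper_force: 0.4
```

```bash
python3 -m creep '[[0,0,-0.6,0,0],[0,0,-0.6,0,0],[0,0,-0.6,0,0],[0,0,-0.5,0,0],[0.54,0.62,0,0,0],[0.54,0.62,0,0,0],[0.54,0.62,0,0,0],[0.54,0.62,0,0,0],[0.54,0.62,0,0,0],[0,0,0,0,0],[0,0,0,0,0]]'
cat > chk.py <<'E'
from h import *
from cell import vision,readout
import sys
pts=dict(P1=(.517,.013),P2=(.460,.132),P3=(.547,.173),P4=(.604,.054))
for n in("top","scene"):
    d=vision.get_image(n);P=cloud(d);Q=P[d["z_map"]>0].reshape(-1,3)
    for k,p in pts.items():
        q=Q[(np.hypot(Q[:,0]-p[0],Q[:,1]-p[1])<.014)&(Q[:,2]>.045)]
        print(n,k,len(q),np.percentile(q[:,2],[5,50,95]).round(3) if len(q) else "")
    cv2.imwrite(f"pics/{n}_{sys.argv[1]}.png",d["pixels"])
E
python3 chk.py a
```

```text
clock: 6.95
position: [0.603, 0.0539, 0.1541]
ee_rot: [-3.091, -0.56, 0.002]
force: [-0.4, 0.5, -0.2]
width: 0.006
gripper_force: 0.0
top P1 996 [0.076 0.638 0.646]
top P2 119 [0.06  0.062 0.064]
top P3 125 [0.055 0.08  0.087]
top P4 507 [0.568 0.57  0.584]
scene P1 344 [0.069 0.078 0.087]
scene P2 187 [0.06  0.062 0.064]
scene P3 225 [0.054 0.056 0.087]
scene P4 578 [0.054 0.16  0.287]
```

P2 is down (62 mm, flat), and P1 and P3 still stand. Next is the diagonal, P4.

```bash
python3 -m creep '[[0,0,0.5,0,0],[0,0,0.5,0,0],[0,0,0.5,0,0],[0,0,0.2,0,0],[0,0,0.2,0,0],[0,0,0.2,0,0],[0,0,0.2,0,0],[0,0,0,0,0],[0,0,-0.6,0,0],[0,0,-0.6,0,0],[0,0,-0.6,0,0],[0,0,-0.5,0,0]]'
```

```text
clock: 8.55
position: [0.604, 0.0534, 0.1554]
ee_rot: [3.091, 0.559, 0.001]
force: [-0.3, -0.1, 0.2]
width: 0.003
gripper_force: 0.0
```

```bash
python3 -m creep '[[-0.06,-0.66,0,0,0],[-0.06,-0.66,0,0,0],[-0.06,-0.66,0,0,0],[-0.06,-0.66,0,0,0],[-0.06,-0.66,0,0,0],[0,0,0,0,0],[0,0,0,0,0]]'; python3 chk.py b
```

```text
clock: 9.43
position: [0.5468, 0.172, 0.1545]
ee_rot: [3.091, 0.558, -0.0]
force: [-0.3, -1.7, 0.6]
width: 0.002
gripper_force: 0.0
top P1 0 
top P2 1413 [0.062 0.639 0.649]
top P3 584 [0.569 0.57  0.587]
top P4 0 
scene P1 348 [0.069 0.078 0.087]
scene P2 195 [0.06  0.062 0.064]
scene P3 432 [0.054 0.087 0.266]
scene P4 185 [0.06  0.062 0.064]
```

View pics/scene_b.png

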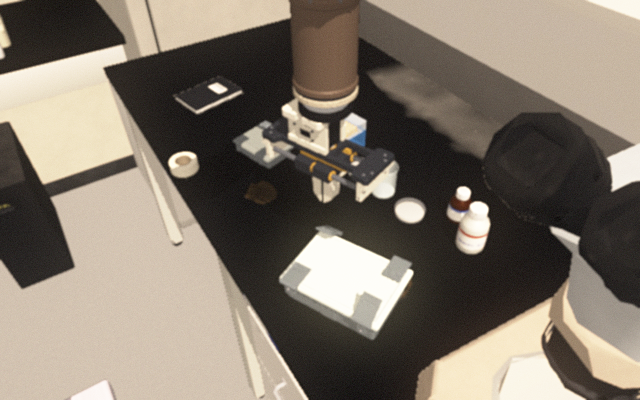

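The scene view shows the clips at (300,270) and (397,268) lying flat, and those at (328,232) and (370,305) still up. The diagonal stage is met, so I press P3 and move to P1.

```bash
python3 -m creep '[[0,0,0.5,0,0],[0,0,0.5,0,0],[0,0,0.5,0,0],[0,0,0.2,0,0],[0,0,0.2,0,0],[0,0,0.2,0,0],[0,0,0.2,0,0],[0,0,0,0,0],[0,0,-0.6,0,0],[0,0,-0.6,0,0],[0,0,-0.6,0,0],[0,0,-0.5,0,0]]'
```

```text
clock: 11.02
position: [0.5466, 0.1729, 0.1554]
ee_rot: [-3.091, -0.559, -0.001]
force: [-0.7, -0.0, -0.2]
width: 0.005
gripper_force: 0.0
```

```bash
python3 -m creep '[[-0.35,0.58,0,0,0],[-0.35,0.58,0,0,0],[-0.35,0.58,0,0,0],[-0.35,0.58,0,0,0],[-0.35,0.58,0,0,0],[-0.35,0.58,0,0,0],[0,0,0,0,0],[0,0,0,0,0]]'
```

```text
clock: 12.02
position: [0.5167, 0.0137, 0.1547]
ee_rot: [-3.091, -0.559, -0.001]
force: [-0.4, 0.2, -0.2]
width: 0.005
gripper_force: 0.0
```

```bash
python3 -m creep '[[0,0,0.5,0,0],[0,0,0.5,0,0],[0,0,0.5,0,0],[0,0,0.2,0,0],[0,0,0.2,0,0],[0,0,0.2,0,0],[0,0,0.2,0,0],[0,0,0,0,0],[0,0,-0.6,0,0],[0,0,-0.6,0,0],[0,0,-0.6,0,0],[0,0,-0.5,0,0]]'
```

```text
clock: 13.52
position: [0.5164, 0.0129, 0.1553]
ee_rot: [3.091, 0.558, -0.0]
force: [0.7, -0.5, 0.2]
width: 0.005
gripper_force: 0.0
```

```bash
python3 -m creep '[[0.35,-0.58,-0.3,0,0],[0.35,-0.58,-0.3,0,0],[0.35,-0.58,0,0,0],[0.35,-0.58,0,0,0],[0.35,-0.58,0,0,0],[0.35,-0.58,0,0,0],[0.35,-0.58,0,0,0],[0,0,0,0,0],[0,0,0,0,0]]'; python3 chk.py c
```

```text
clock: 14.65
position: [0.5513, 0.1985, 0.1782]
ee_rot: [3.091, 0.558, -0.002]
force: [-0.1, 0.2, -0.5]
width: 0.008
gripper_force: 0.0
top P1 0 
top P2 1540 [0.062 0.668 0.676]
top P3 655 [0.594 0.611 0.618]
top P4 0 
scene P1 235 [0.06  0.062 0.064]
scene P2 191 [0.06  0.062 0.063]
scene P3 1407 [0.062 0.305 0.447]
scene P4 184 [0.06  0.062 0.064]
```

View pics/scene_c.png

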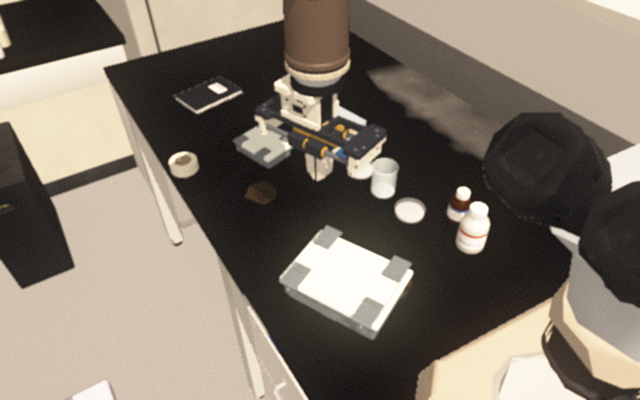

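The scene view shows all four clips flat on the lid, at (327,240), (300,270), (397,268) and (370,303), with the gripper clear of them. I confirm P3 numerically, then hand in.

```bash
python3 - <<'E'
from h import *
from cell import vision,sign_off
d=vision.get_image("scene");P=cloud(d);Q=P[d["z_map"]>0].reshape(-1,3)
q=Q[(np.hypot(Q[:,0]-.547,Q[:,1]-.173)<.02)&(Q[:,2]>.045)&(Q[:,2]<.1)]
z=np.percentile(q[:,2],[5,50,95]);print(len(q),z.round(3))
if len(q)>40 and z[2]<.068: print(sign_off())
E
```

```text
323 [0.055 0.062 0.064]
the job is handed in; nothing more can be done
None
```

All four clips are snapped down flat, the first diagonal pair before the other two, with the gripper clear of everything; the job was handed in at about 15 s of the 40 s allowed, and no verdict came back.

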